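# Ready the vial spinner for a run

### The arm

A 7-joint arm with a two-finger parallel gripper is mounted at the origin on the work surface. World frame = base frame: x ahead of the robot, y to its left, z up, the work surface at z = 0. Lengths are in m, angles in rad, forces in N, time in s.
With the tool pointing down it reaches from about 0.35 to 0.9 m from the base axis. Payload 19.9 kg.
Tool frame: the origin (TCP) lies at the very end of the fingers, on their centre line; the grasp point (between the pads) lies 19 mm behind it (manip.pinch_z is the distance from the TCP to the grasp point, in m); y points along the fingers, x is the direction in which the jaws open and shut, and the axes are right-handed (so a half turn about y gives the same grasp; the last joint's range is limited). The gripper opens to 94 mm and grips with 3 to 60 N. Pads are 16 mm wide; open, the fingers measure 119 mm over their backs; the gripper's body (75 mm by 177 mm) begins 78 mm behind the grasp point.
Start: joints at [1.153, 0.417, -0.01, 1.614, 0.005, 1.111, -0.053], TCP at [0.23, -0.581, 0.205] pointing down, gripper open.
Joint ranges: [-2.81, 2.81], [-0.39, 2.02], [-1.27, 1.25], [0.06, 2.57], [-1.19, 4.33], [0.19, 2], [-2.82, 2.82]. Speed limits (rad/s): [1.89, 1.89, 2.39, 2.39, 3.01, 3.01, 3.01].

### API

Orientations are given as a unit quaternion [x, y, z, w].
In Python, from cell import manip gives the robot as it stands.
- The arm moves only by the shell command python3 -m jog 'ROWS' [FORCE]. ROWS is JSON, a list of rows, each a list of 5 numbers: the opening, from 0 (shut) to 1 (fully open), then the shift along the world's x, y, z in mm, then the turn about the world's z in degrees. A call has 1 to 12 rows; each row shifts and turns the commanded pose from where the row before left it; what a row does not reach is not made up. A row lasts 1/10 s, in which the tool goes at most 50 mm and 8.59 degrees, less where a joint would pass 70% of its speed; a pose out of reach is approached as far as the arm can. A call is refused whole if a number of a shift passes 50 or a number of a turn 8.59, either way. A call with a gripper value outside its range is refused whole. The fingers move at their own pace and stop on an object; FORCE is the grip in N (left out, the last holds). Time passes only in rows, so rows that do not move let the fingers close. It gives the time, the measured TCP pose, the force and the opening at its end, in the units of the state.
- manip.sense(): the state, without advancing time (a new reading comes with each control period).
- manip.camera(name): name is "side" or "top"; returns a dict with "img" (480x640x3 uint8, blue, green, red), "z_map" (480x640 float32, m along the optical axis (not along the pixel's ray), 0 where there is no reading), "mtx" (3x3 intrinsics, pixels), "D" ([k1, k2, p1, p2, k3] as OpenCV has them; the pictures are not rectified), "pose" (4x4, takes a point from camera to world coordinates). Camera axes: x right, y down, z forward; pixel columns grow to the right and rows downward; lengths in m; the calibration is good to about 2 mm. A picture is of the moment at which its call begins.
- manip.finish_job(): hands the job in, once; it reports no verdict.
The state is a dict: "clock": time; "joints": joint angles; "joint_velocities": joint speeds; "effort": joint torques, N m; "tool_pos": TCP position; "ee_rot": TCP orientation; "ft_force": force on the tool from outside, world axes, zero at the start; "moment": the same for the moment, N m; "grip_width": finger opening in m.
Only numpy, scipy, OpenCV 4.12 (cv2) and the standard library are available. Lean on these libraries where they do the work, as an engineer would, in place of code of your own. Each camera call takes 0.05 s, during which the arm holds its last target. There are 200 camera calls.

### The job

Get the vial spinner ready for a run: stand every amber vial fully down in a well of the carrier on the bench, one to a well, and draw the locking pin out of the bore in the middle of the drive and park it upright in the open notch of the side bracket. Then hang the loaded carrier by its four lugs on the drive ring and twist it clockwise until the lugs drop into the locking notches under the hooks; last, press the start button right in and let go, leaving the clear jar among the vials standing in its place.

Things in the scene. Friction and masses are not known exactly. Their poses are not given: they have to be found in the camera images.
- drive: White spinner drive, fixed to the bench: slab 300 (x) x 290 (y) x 30 mm high, origin under its centre, z up. On its middle stands an aluminium ring (see ring_top) with four dark steel hooks around it; a steel parking bracket and a start button stand on its two -x corners.
- ring_top (a point): Centre of the aluminium ring at its top face, 90 mm above the bench; axes as the drive. Inner radius 71, outer 90 mm. Lugs lie on the top face. Lower the carrier with a lug's middle at -9 to +25 deg from the drive's x axis (repeats every 90 deg; best +8), between the hooks; then twist clockwise (seen from above) until the lugs are over the notches, 45 deg clockwise of the drive's axes.
- notch (a point): Floor centre of one of the four locking notches (at -45 deg from the drive's x axis, 80 mm out; others every 90 deg): 6 mm deep in the ring's top face, about 26 mm wide. A hook's overhang is 14 to 19 mm above the ring top, from 78 to 97 mm out; its outer wall 97 to 106 mm out. It spans from 12 deg clockwise of the notch to 29 deg before it; an end stop bars a lug 3.5 mm past the notch's middle.
- pin_bore (a point): Mouth of the 12.5 mm bore, 29 mm deep, in the 32 mm square steel block in the middle of the ring (65 mm above the bench; well floor around the block 30 mm above the bench).
- park_notch (a point): Parking place on the steel bracket at a corner of the drive: centre of the parked pin's shank at the top face of the 6 mm bracket plate (75 mm above the bench). The U notch is 14 mm wide, runs along the drive's x axis, ends 7 mm beyond this point (+x) and is open to the drive's -x, 25 mm away, and open above and below; 36 mm of free height under the plate. The pin hangs in it by its flange.
- pin: Locking pin, 70 g: steel shank 10 mm diameter reaching 27 mm below the flange, flange 26 mm diameter and 4 mm thick, above it a black knob 18 mm diameter and 40 mm high. Origin on the axis at the underside of the flange; z points up along the knob. It starts standing in the bore, flange on the block, where it bars the carrier.
- carrier: Vial carrier, about 350 g, starts standing on the bench: aluminium disc 138 mm diameter, 12 mm thick, rim bevelled below; origin at the centre of its underside, z up. Four lugs, 14 mm wide, 10 mm thick, undersides 12 mm above the origin, lie along its +x, +y, -x, -y axes out to 90 mm. Resting on the ring top its origin is 12 mm below ring_top; locked, 18 mm below. Well rims at 45 mm.
- grip (a point): Point on the axis of the carrier's upright black grip bar, 62 mm above the carrier's origin. The bar is 40 mm long (carrier's x), 14 mm thick (carrier's y), its top 84 mm above the origin.
- well0 (a point): Centre of the floor of a carrier well at 45 deg from the carrier's x axis, 50 mm out, 12 mm above the carrier's underside: inner diameter 32 mm, 33 mm deep, flaring to about 36 mm over its top 5 mm.
- well1 (a point): Centre of the floor of a carrier well at 135 deg from the carrier's x axis, 50 mm out, 12 mm above the carrier's underside: inner diameter 32 mm, 33 mm deep, flaring to about 36 mm over its top 5 mm.
- well2 (a point): Centre of the floor of a carrier well at 225 deg from the carrier's x axis, 50 mm out, 12 mm above the carrier's underside: inner diameter 32 mm, 33 mm deep, flaring to about 36 mm over its top 5 mm.
- well3 (a point): Centre of the floor of a carrier well at 315 deg from the carrier's x axis, 50 mm out, 12 mm above the carrier's underside: inner diameter 32 mm, 33 mm deep, flaring to about 36 mm over its top 5 mm.
- vial0: Capped amber glass vial, 28 mm diameter, 72 mm tall, about 45 g, straight-sided, foot bevelled 1.5 mm, with white cap; origin at the centre of its underside. Starts standing on the dark mat; two to four vials are present.
- vial1: Capped amber glass vial, 28 mm diameter, 72 mm tall, about 45 g, straight-sided, foot bevelled 1.5 mm, with white cap; origin at the centre of its underside. Starts standing on the dark mat; two to four vials are present.
- vial2: Capped amber glass vial, 28 mm diameter, 72 mm tall, about 45 g, straight-sided, foot bevelled 1.5 mm, with white cap; origin at the centre of its underside. Starts standing on the dark mat; two to four vials are present.
- vial3: Capped amber glass vial, 28 mm diameter, 72 mm tall, about 45 g, straight-sided, foot bevelled 1.5 mm, with white cap; origin at the centre of its underside. Starts standing on the dark mat; two to four vials are present.
- bench_mat: Dark flat mat, 210 (x) x 160 (y) mm, under 1 mm thick, where the vials start; origin at its centre.
- start (a joint): Grey start button, 26 mm diameter, on the drive: travel in metres, 0 out to 0.006 fully in (about 5 N); it springs back.
- start_top (a point): Centre of the start button's top face; the button is pressed straight down.
- reagent: Bystander: clear jar with white cap, 42 mm diameter, 80 mm tall, standing among the vials; origin under its centre. Leave alone.

How it is judged:
On the way, in this order (a step that is already met when the one before it is completed fails the run):
1. every vial stands down in a well of the carrier, which still stands on the bench (horizontal distance between each of vial0, vial1, vial2, vial3 and carrier below 0.06 m and z of each of vial0, vial1, vial2, vial3 in the frame of carrier below 0.016 m and angle between each of vial0, vial1, vial2, vial3's own z axis and vertical below 0.2 rad and linear speed of each of vial0, vial1, vial2, vial3 below 0.05 m/s and height (world z) of carrier below 0.015 m and angle between carrier's own z axis and vertical below 0.06 rad), for 0.2 s.
2. the loaded carrier is locked, lugs down in the notches and let go, with the pin parked upright in the bracket's notch (horizontal distance between pin and park_notch below 0.015 m and z of pin in the frame of park_notch between -0.004 and 0.004 m and angle between pin's own z axis and vertical below 0.12 rad and contact force between the fingers and pin below 0.1 N and horizontal distance between carrier and ring_top below 0.007 m and z of carrier in the frame of ring_top between -0.022 and -0.015 m and angle between carrier's own z axis and vertical below 0.06 rad and angle between the x axis of carrier and the x axis of drive, either way round between 0.66 and 0.91 rad and horizontal distance between each of vial0, vial1, vial2, vial3 and carrier below 0.06 m and z of each of vial0, vial1, vial2, vial3 in the frame of carrier below 0.016 m and angle between each of vial0, vial1, vial2, vial3's own z axis and vertical below 0.2 rad and linear speed of each of vial0, vial1, vial2, vial3 below 0.05 m/s and contact force between the fingers and carrier below 0.1 N), for 0.3 s.
3. the start button is pressed in (horizontal distance between carrier and ring_top below 0.007 m and z of carrier in the frame of ring_top between -0.022 and -0.015 m and angle between carrier's own z axis and vertical below 0.06 rad and angle between the x axis of carrier and the x axis of drive, either way round between 0.66 and 0.91 rad and horizontal distance between each of vial0, vial1, vial2, vial3 and carrier below 0.06 m and z of each of vial0, vial1, vial2, vial3 in the frame of carrier below 0.016 m and angle between each of vial0, vial1, vial2, vial3's own z axis and vertical below 0.2 rad and linear speed of each of vial0, vial1, vial2, vial3 below 0.05 m/s and value of joint start above 0.0035 m), for 0.05 s.
At the end, for the whole second after the job is handed in: Pin upright in the notch (within 15 mm, flange on the plate); carrier locked (centred within 7 mm, origin 15 to 22 mm below the ring top, level, turned 45 +- 7 deg); every present vial in a well, upright within 0.2 rad, within 4 mm of its floor; button out; all at rest and let go (horizontal distance between pin and park_notch below 0.015 m and z of pin in the frame of park_notch between -0.004 and 0.004 m and angle between pin's own z axis and vertical below 0.12 rad and contact force between the fingers and pin below 0.1 N and horizontal distance between carrier and ring_top below 0.007 m and z of carrier in the frame of ring_top between -0.022 and -0.015 m and angle between carrier's own z axis and vertical below 0.06 rad and angle between the x axis of carrier and the x axis of drive, either way round between 0.66 and 0.91 rad and horizontal distance between each of vial0, vial1, vial2, vial3 and carrier below 0.06 m and z of each of vial0, vial1, vial2, vial3 in the frame of carrier below 0.016 m and angle between each of vial0, vial1, vial2, vial3's own z axis and vertical below 0.2 rad and linear speed of each of vial0, vial1, vial2, vial3 below 0.05 m/s and linear speed of carrier below 0.03 m/s and value of joint start below 0.002 m); the robot touches nothing.
It fails at once if the clear jar is knocked over or shoved more than 60 mm (angle between reagent's own z axis and vertical above 0.5 rad or distance of reagent from where it was at the start of the episode above 0.06 m).
Of vial0, vial1, vial2, vial3 only 2 to 4 are there at a start; the rules pass over those that are not, and their reading is None.
At some moment in a run one of carrier may be knocked a few centimetres aside while the robot is not near it.
It also fails if it takes over 210 s, if anything falls off the work surface, if the arm or the gripper's body presses on something with over 40 N, if the wrist force passes 120 N, or if a joint passes its speed limit or range.

## Working session

There is one attempt and no reset: what is moved stays moved. The work goes in short steps, Python scripts to look and compute and a shell command to move; the robot and the scene stay as the last step left them, time stands still between calls to the robot, and variables do not carry over. Pictures are saved under pics/ and viewed, about 12 in all and at most 16, crops included, and the job is handed in when it is done.

```bash
ls; mkdir -p pics; cat > h.py <<'E'
import numpy as np, cv2
from cell import manip
def cloud(c):
    z=c["z_map"]; h,w=z.shape
    u,v=np.meshgrid(np.arange(w),np.arange(h))
    p=cv2.undistortPoints(np.stack([u,v],-1).reshape(-1,1,2).astype(np.float32),c["mtx"],c["D"]).reshape(h,w,2)
    P=np.dstack([p*z[...,None],z])
    W=P@c["pose"][:3,:3].T+c["pose"][:3,3]
    W[z==0]=np.nan
    return W
E
python3 - <<'E'
from h import *
for n in("top","side"):
    c=manip.camera(n); cv2.imwrite(f"pics/{n}0.png",c["img"]); np.save(n+"0.npy",cloud(c)); print(n,np.array(c["pose"]).round(3).tolist(), c["mtx"])
s=manip.sense(); print(s)
E
```

```text
pics
top [[0.03, -0.992, 0.12, 0.393], [-1.0, -0.031, -0.005, 0.021], [0.008, -0.12, -0.993, 1.473], [0.0, 0.0, 0.0, 1.0]] [[588.26501981   0.         316.15206474]
 [  0.         588.26501981 237.4367157 ]
 [  0.           0.           1.        ]]
side [[0.927, -0.258, 0.273, 0.276], [-0.376, -0.6, 0.706, -0.704], [-0.018, -0.757, -0.653, 0.709], [0.0, 0.0, 0.0, 1.0]] [[443.92339841   0.         312.76323622]
 [  0.         443.92339841 237.80222416]
 [  0.           0.           1.        ]]
{'clock': 0.1, 'joints': array([ 1.15248152,  0.41793879, -0.01028736,  1.61407155,  0.00472078,
        1.11068284, -0.05302318]), 'joint_velocities': array([ 0.00098295,  0.00091179,  0.00139465, -0.00110355,  0.00153636,
        0.00083124, -0.00071981]), 'effort': array([ 2.29826284e-03, -8.52580905e+01,  6.40393384e-01, -4.26697147e+01,
       -4.88680776e-02,  1.63720537e-02,  7.46581600e-05]), 'tool_pos': array([ 0.22983538, -0.58086691,  0.20489046]), 'ee_rot': array([-0.58461391,  0.39784567, -0.3971752 ,  0.58497629]), 'ft_force': array([-0.31188334,  0.02357354, -0.89161662]), 'moment': array([ 0.01424921, -0.01435011, -0.07370211]), 'grip_width': 0.09368183195610212}
```

View pics/top0.png

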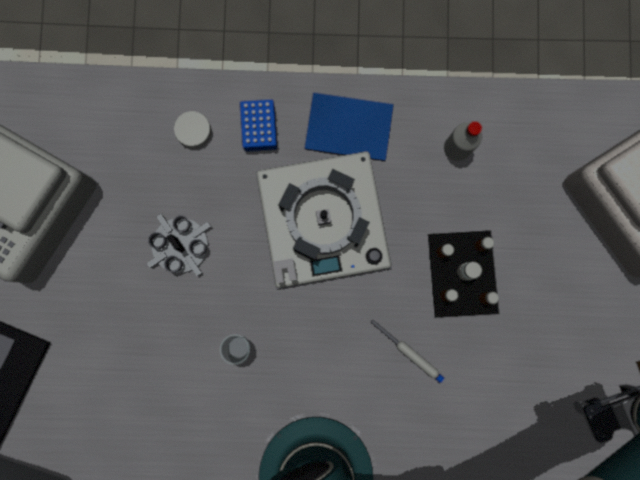

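View pics/side0.png

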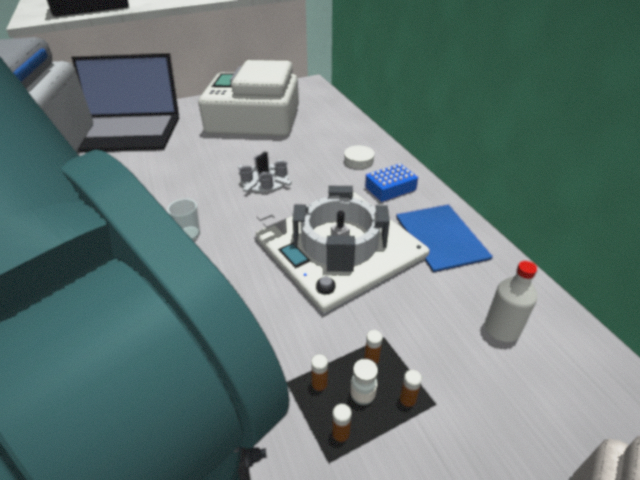

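```bash
cat >> h.py <<'E'
def box(W,u0,u1,v0,v1,z0,z1):
    S=W[v0:v1,u0:u1].reshape(-1,3); return S[(S[:,2]>z0)&(S[:,2]<z1)]
def circ(p):
    A=np.c_[2*p[:,:2],np.ones(len(p))]; s=np.linalg.lstsq(A,(p[:,:2]**2).sum(1),rcond=None)[0]
    return s[:2],np.sqrt(s[2]+s[:2]@s[:2])
E
python3 - <<'E'
from h import *
W=np.load("top0.npy"); S=np.load("side0.npy")
for (u,v) in [(447,250),(488,243),(452,296),(492,298),(471,270)]:
    p=box(W,u-12,u+13,v-12,v+13,.062,.09); p=p[p[:,2]>np.percentile(p[:,2],50)-.006]
    print("vial",len(p),p.mean(0).round(4),(np.ptp(p,axis=0)*1e3).round(0), ((p.max(0)+p.min(0))/2).round(4))
d=box(W,250,400,145,295,.022,.038); r=cv2.minAreaRect((d[:,:2]*1e3).astype(np.float32)); print("slab",r)
s=box(W,250,400,145,295,.084,.096); print("ringtop",len(s),s.mean(0)); q=s
c,rr=circ(q); 
dd=np.linalg.norm(q[:,:2]-c,axis=1); print(c,rr,np.percentile(dd,[2,50,98]), np.median(q[:,2]))
h=box(W,250,400,145,295,.1,.115); print("hooks",len(h)); 
from numpy import arctan2,degrees
c0=np.array(r[0])/1e3
for C in(c,c0):
  a=degrees(arctan2(*(h[:,:2]-C).T[::-1])); print(np.histogram(a,36,(-180,180))[0])
k=box(W,310,336,205,232,.095,.12);print("knob",len(k),k.mean(0))
b=box(W,365,385,246,266,.036,.07);print("button",len(b),b.mean(0),np.percentile(b[:,2],[10,50,90]),(b.max(0)+b.min(0))/2)
g=box(W,165,190,230,260,.075,.095);print("gripbar",len(g),g.mean(0))
l=box(W,140,220,205,285,.014,.030);print("carr",len(l),l.mean(0)); 
t=box(W,140,220,205,285,.036,.06);print("rims",len(t),t.mean(0),np.percentile(t[:,2],[10,50,90]))
br=box(W,275,300,258,290,.065,.085);print("bracket",len(br),br.mean(0))
for i in range(256,292,1): print(i,(W[i,272:302,2]*1e3).round(0))
E
```

```text
vial 104 [ 0.5438 -0.3008  0.0723] [27. 28. 12.] [ 0.5434 -0.3005  0.0725]
vial 109 [ 0.5629 -0.396   0.0717] [27. 29. 14.] [ 0.5632 -0.3972  0.073 ]
vial 104 [ 0.4354 -0.3098  0.0726] [24. 27. 14.] [ 0.4351 -0.311   0.0737]
vial 110 [ 0.4331 -0.4071  0.0722] [26. 28. 13.] [ 0.4326 -0.4075  0.0728]
vial 203 [ 0.4961 -0.3577  0.0808] [36. 37. 14.] [ 0.4965 -0.3576  0.0815]
slab ((646.023681640625, -2.582489013671875), (357.9637451171875, 311.89501953125), 12.039314270019531)
ringtop 1174 [ 0.61803307 -0.00170219  0.08986961]
[ 0.6152158  -0.00146458] 0.08036785660546426 [0.07076379 0.07953027 0.09121829] 0.08997652149181479
hooks 1255
[ 0  3  2  1 24 84 76 86 34  2  1  2  1 29 82 80 87 28  0  3  1  1 30 86
 77 85 26  0  1  0  1 27 88 85 87 35]
[ 16   4   0  46 101  92  58   0   0   0   0   9  50  62  60  55  55   8
   0   0   0   0   0   0  44  71  78  85  20   0   0   0  37 110 120  74]
knob 50 [ 0.61511136 -0.00197248  0.1084418 ]
button 234 [ 0.52500218 -0.12807923  0.04621427] [0.03890001 0.04499651 0.05469281] [ 0.52379438 -0.12880166  0.04855885]
gripbar 107 [0.54063093 0.353219
[... 4057 characters left out ...]
30. 27. 23. 28.
 12.  8. 10. -4.  4.  4. -0. -1.  3.  6.  5. -2.]
287 [-3.  0.  3.  0. 12. 32. 23. 24. 17. 20. 28. 19. 13.  7. 12.  4. -6. -3.
 -4.  1. -5. -1. -7. -6.  1. -1. -1.  3.  4. -3.]
288 [ 1. -1. -1. nan 14. 10. 10. 12. 12. 13. -0. -3.  0.  6.  2.  1. -2. -0.
  1. -4.  7.  1. -1. -2.  0.  3. -1. -1.  1. -3.]
289 [ 4.  1. -5.  3.  3.  5.  6.  3.  0.  1.  3.  1.  1. -1. -2.  4. -1. -5.
 -1.  6.  1.  1.  4.  1. -6.  1.  0.  4.  5.  4.]
290 [ 1. -2.  5.  2. -1.  0.  2. -5.  1.  1.  2.  3.  4. -1.  2. -4. -6.  2.
  1.  3. -3. -1. -1.  1. -3.  4. -1.  3.  6.  3.]
291 [-2. -1.  1. -0.  3. -6. -0.  3. -4.  5.  3. -4.  1. -2.  1.  3.  1.  1.
  2.  4.  3. -0. -7.  5.  0.  0. -4.  4.  7. -6.]
```

```bash
python3 - <<'E'
import cv2
a=cv2.imread("pics/top0.png")
x=cv2.resize(a[145:295,250:400],(500,500),interpolation=cv2.INTER_CUBIC)
y=cv2.resize(a[205:285,140:220],(300,300),interpolation=cv2.INTER_CUBIC)
import numpy as np
o=np.zeros((500,800,3),np.uint8);o[:,:500]=x;o[:300,500:]=y
cv2.imwrite("pics/crop1.png",np.clip(o*1.6,0,255).astype(np.uint8))
E
```

```text
(no output)
```

View pics/crop1.png

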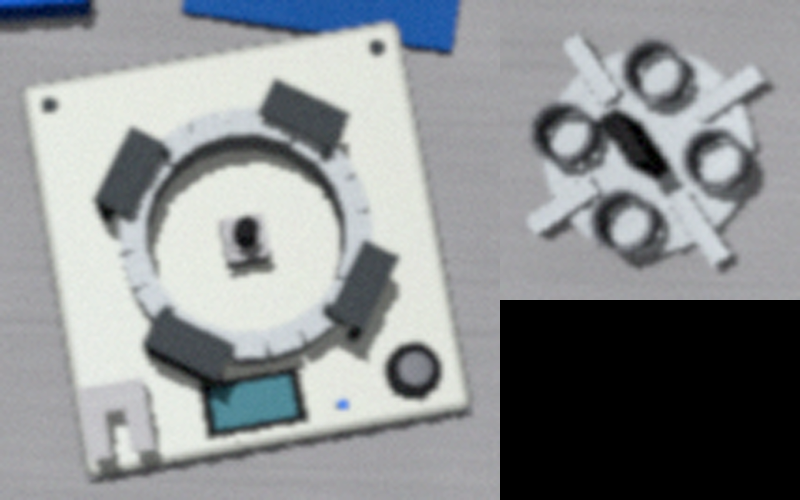

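```bash
cat >> h.py <<'E'
def carrier(W,c0=(.5406,.3534),tall=True):
    """carrier centre, yaw deg (mod 180) from top cloud"""
    P=W.reshape(-1,3); P=P[np.isfinite(P).all(1)]; c=np.array(c0)
    for _ in range(4):
        d=P[:,:2]-c; r=np.hypot(*d.T); l=P[(r>.073)&(r<.094)&(P[:,2]>.013)&(P[:,2]<.032)]
        a=np.arctan2(*(l[:,:2]-c).T[::-1]); th=np.angle(np.exp(4j*a).mean())/4
        R=np.array([[np.cos(th),-np.sin(th)],[np.sin(th),np.cos(th)]])
        q=(l[:,:2]-c)@R
        ex=[q[np.abs(q[:,0])>.06,1].mean(), q[np.abs(q[:,1])>.06,0].mean()]
        c=c+R@np.array([ex[1],ex[0]])
    g=P[(np.hypot(*(P[:,:2]-c).T)<.028)&(P[:,2]>.07)&(P[:,2]<.1)]
    gc=g[:,:2].mean(0); e=np.linalg.eigh(np.cov((g[:,:2]-gc).T))[1][:,1]; ga=np.arctan2(e[1],e[0])
    th+=np.round((ga-th)/(np.pi/2))*np.pi/2
    return c,np.degrees(th)%180,gc,np.degrees(ga)%180
def grab(name="top"):
    c=manip.camera(name); return c,cloud(c)
def wells(c,th):
    return [np.array(c)+.05*np.array([np.cos(a),np.sin(a)]) for a in np.radians(th+np.array([45,135,225,315]))]
E
python3 - <<'E'
from h import *
from scipy.optimize import minimize
from scipy.spatial.transform import Rotation as R
W=np.load("top0.npy")
c,th,gc,ga=carrier(W);print("carrier",c,th,gc,ga); print(np.round(wells(c,th),4))
s=box(W,250,400,145,295,.08,.098); h=box(W,250,400,145,295,.099,.115)
h=h[np.hypot(*(h[:,:2]-[.6152,-.0017]).T)>.07]
C=np.array([.6152,-.0017])
f=lambda c:np.minimum(np.maximum(np.maximum(.071-(r:=np.hypot(*(s[:,:2]-c).T)),r-.09),0),.004).sum()
m=minimize(f,C,method="Nelder-Mead",options=dict(xatol=1e-5,initial_simplex=[C,C+[.004,0],C+[0,.004]]));print("ring",m.x,f(m.x),len(s)); C=m.x
a=np.arctan2(*(h[:,:2]-C).T[::-1]); print("hook centroid",h.mean(0),"yaw from hooks",np.degrees(np.angle(np.exp(4j*(a+np.radians(36.5))).mean())/4))
# slab edges
P=W[145:295,250:400].reshape(-1,3); D=P[(P[:,2]>.022)&(P[:,2]<.038)][:,:2]
t=np.radians(12); 
def g(x):
    t=x[2]; q=(D-x[:2])@np.array([[np.cos(t),-np.sin(t)],[np.sin(t),np.cos(t)]])
    o=np.maximum(np.abs(q)-[.15,.145],0).sum(1); return np.minimum(o,.006).sum()
best=min((minimize(g,[*C,np.radians(y)],method="Nelder-Mead",options=dict(initial_simplex=[[*C,np.radians(y)],[C[0]+.01,C[1],np.radians(y)],[C[0],C[1]+.01,np.radians(y)],[*C,np.radians(y+4)]])) for y in(5,8,11,14)),key=lambda m:m.fun)
print("slab",best.x[:2],np.degrees(best.x[2]),best.fun)
br=box(W,268,305,252,292,.066,.085); bc=br[:,:2]; r=cv2.minAreaRect((bc*1e3).astype(np.float32)); print("bracket",r)
b=box(W,355,392,240,272,.036,.07); b=b[np.hypot(*(b[:,:2]-[.524,-.1285]).T)<.03]; print("button",np.histogram(b[:,2],8),b[b[:,2]>.045].mean(0))
s=manip.sense(); print(R.from_quat(s["ee_rot"]).as_matrix().round(3))
E
```

```text
carrier [0.54078344 0.35333625] 36.79296056832513 [0.54068878 0.35284837] 37.1017959304115
[[0.5479 0.4028]
 [0.4913 0.3605]
 [0.5336 0.3038]
 [0.5903 0.3462]]
ring [ 0.61616124 -0.00195742] 0.22501588034398984 1326
hook centroid [ 0.61476461 -0.00122528  0.10892405] yaw from hooks 11.700393721222698
slab [ 0.61628309 -0.00232487] 12.121117681314152 0.29999999999999993
bracket ((489.8476867675781, 74.23109436035156), (64.2042465209961, 75.75489044189453), 12.137357711791992)
button (array([27, 48, 50, 31, 26, 30, 19,  5]), array([0.0360297 , 0.03915846, 0.04228722, 0.04541598, 0.04854473,
       0.05167349, 0.05480225, 0.05793101, 0.06105977])) [ 0.52446437 -0.12818515  0.05117612]
[[ 0.368 -0.     0.93 ]
 [-0.93   0.001  0.368]
 [-0.001 -1.    -0.   ]]
```

```bash
python3 -m jog '[[0.6,40,35,-10,3.2],[0.6,40,35,-10,3.2],[0.6,40,35,-10,3.2],[0.6,40,35,-10,3.2],[0.6,43,33,-10,3.2],[0.6,0,0,0,0],[0.6,0,0,0,0]]' 20
```

```text
clock: 0.8
tool_pos: [0.4175, -0.4208, 0.1589]
ee_rot: [-0.635, 0.312, -0.311, 0.635]
ft_force: [-0.2, -0.9, 0.9]
grip_width: 0.0563
```

```bash
python3 - <<'E'
from h import *
W=np.load("top0.npy")
br=box(W,266,306,250,294,.064,.087)[:,:2]; C=np.array([.6158,-.0019]);t=np.radians(12)
q=(br-C)@np.array([[np.cos(t),-np.sin(t)],[np.sin(t),np.cos(t)]])*1e3
H,xe,ye=np.histogram2d(q[:,0],q[:,1],[np.arange(-156,-88,3),np.arange(60,150,3)])
print(ye.astype(int))
for x,r in zip(xe,H.astype(int)): print(int(x),''.join(' ' if v==0 else str(min(v,9)) for v in r)+'|')
E
```

```text
[ 60  63  66  69  72  75  78  81  84  87  90  93  96  99 102 105 108 111
 114 117 120 123 126 129 132 135 138 141 144 147]
-156                              |
-153                              |
-150                              |
-147                              |
-144                              |
-141           111111     1111    |
-138           122111    211131   |
-135           122112    121212   |
-132           111321    1141111  |
-129           211221     21212   |
-126           123112    111141   |
-123           121211    222212   |
-120           122122    1122111  |
-117           211221     21212   |
-114           122212    121132   |
-111           111111    121122   |
-108           1232221132112121   |
-105           21113111221123111  |
-102           12121212112211221  |
-99           1141113211141121   |
-96           1212112221212121   |
-93           1211221112111411   |
```

```bash
cat >> h.py <<'E'
from scipy.spatial.transform import Rotation as Rot
def to(x,y,z,yaw=None):
    """print remaining shift mm / turn deg (mod 180) to target"""
    s=manip.sense(); X=Rot.from_quat(s["ee_rot"]).as_matrix()[:,0]; a=np.degrees(np.arctan2(X[1],X[0]))
    d=None if yaw is None else round((yaw-a+90)%180-90,1)
    print("t",round(s["clock"],1),"d",((np.array([x,y,z])-s["tool_pos"])*1e3).round(1),"turn",d,"yaw",a.round(1),"F",s["ft_force"].round(1),"w",round(s["grip_width"],4),"j7",s["joints"][6].round(2))
E
python3 -c "
from h import *
to(.4331,-.4073,.040,-52)"
```

```text
t 0.8 d [  15.6   13.5 -118.9] turn 0.3 yaw -52.3 F [-0.2 -0.9  0.9] w 0.0563 j7 -0.23
```

```bash
python3 -m jog '[[0.6,15.5,13.5,-25,0],[0.6,0,0,-30,0],[0.6,0,0,-30,0],[0.6,0,0,-30,0],[0.6,0,0,-4,0],[0,0,0,0,0],[0,0,0,0,0],[0,0,0,0,0],[0,0,0,0,0],[0,0,0,0,0]]' 20; python3 -c "
from h import *
to(.4331,-.4073,.040,-52)"
```

```text
clock: 1.8
tool_pos: [0.4327, -0.4086, 0.0413]
ee_rot: [0.635, -0.312, 0.313, -0.634]
ft_force: [-1.2, 1.4, 7.1]
grip_width: 0.0278
t 1.8 d [ 0.4  1.3 -1.3] turn 0.4 yaw -52.4 F [-1.2  1.4  7.1] w 0.0278 j7 -0.3
```

```bash
python3 -m jog '[[0,0,0,30,0],[0,0,0,45,0],[0,0,20,45,0],[0,5,45,40,4],[0,5,45,0,4],[0,5,45,0,4],[0,5,45,0,4],[0,5,45,0,4],[0,5,45,0,4],[0,5,45,0,4],[0,5,45,0,4],[0,5,45,0,4]]'; python3 -m jog '[[0,5,45,0,4],[0,10,45,0,4],[0,10,45,0,4],[0,10,45,0,0],[0,10,45,0,0],[0,10,45,0,0],[0,10,45,0,0],[0,10,25,0,0],[0,0,0,0,0],[0,0,0,0,0]]'; python3 -c "
from h import *
_,W=grab()
c,th,gc,ga=carrier(W);print(c,th,gc,ga)
w=wells(c,th)[0];to(*w,.055,th-45)"
```

```text
clock: 3.0
tool_pos: [0.4764, 0.0107, 0.1939]
ee_rot: [0.7, -0.1, 0.1, -0.7]
ft_force: [1.7, -0.6, -1.9]
grip_width: 0.0275
clock: 4.0
tool_pos: [0.5512, 0.3491, 0.1932]
ee_rot: [0.707, -0.027, 0.027, -0.706]
ft_force: [0.4, -0.7, 0.4]
grip_width: 0.0275
[nan nan] nan [nan nan] nan
t 4.0 d [   nan    nan -138.4] turn nan yaw -4.4 F [ 0.6 -0.6 -0.4] w 0.0273 j7 -0.93h.py:24: RuntimeWarning: Mean of empty slice.
  ex=[q[np.abs(q[:,0])>.06,1].mean(), q[np.abs(q[:,1])>.06,0].mean()]
  ret = ret.dtype.type(ret / rcount)
h.py:21: RuntimeWarning: Mean of empty slice.
  a=np.arctan2(*(l[:,:2]-c).T[::-1]); th=np.angle(np.exp(4j*a).mean())/4
h.py:27: RuntimeWarning: Mean of empty slice.
  gc=g[:,:2].mean(0); e=np.linalg.eigh(np.cov((g[:,:2]-gc).T))[1][:,1]; ga=np.arctan2(e[1],e[0])
  ret = um.true_divide(
  avg = a.mean(axis, **keepdims_kw)
h.py:27: RuntimeWarning: Degrees of freedom <= 0 for slice
  gc=g[:,:2].mean(0); e=np.linalg.eigh(np.cov((g[:,:2]-gc).T))[1][:,1]; ga=np.arctan2(e[1],e[0])
  c *= np.true_divide(1, fact)
  c *= np.true_divide(1, fact)
```

```bash
python3 -m jog '[[0,-10,-45,0,0],[0,-10,-45,0,0],[0,-10,-45,0,0],[0,-10,-45,0,0],[0,-10,-45,0,0],[0,-10,-45,0,0],[0,-10,-45,0,0],[0,0,0,0,0]]'; python3 -c "
from h import *
_,W=grab()
c,th,gc,ga=carrier(W);print(c,th,gc,ga)
w=wells(c,th)[0];to(*w,.055,th-45)"
```

```text
clock: 4.85
tool_pos: [0.48, 0.027, 0.1937]
ee_rot: [0.708, -0.03, 0.03, -0.705]
ft_force: [0.7, 1.3, -0.3]
grip_width: 0.0273
[0.54076393 0.35346539] 36.9095590371405 [0.54039637 0.35266314] 37.018248607309005
t 4.9 d [  67.1  373.  -138.9] turn -3.3 yaw -4.8 F [-0.7  0.5 -0.2] w 0.0276 j7 -0.34
```

```bash
python3 -m jog '[[0,7,40,0,-3.3],[0,7,40,0,0],[0,7,40,0,0],[0,7,40,0,0],[0,7,40,0,0],[0,7,40,0,0],[0,7,40,0,0],[0,7,40,0,0],[0,7,40,0,0],[0,4,13,0,0],[0,0,0,0,0],[0,0,0,0,0]]'; python3 -c "
from h import *
to(.5478,.4027,.053,-8.1)"
```

```text
clock: 6.1
tool_pos: [0.5482, 0.4066, 0.1933]
ee_rot: [0.706, -0.048, 0.047, -0.705]
ft_force: [-0.8, -0.6, -1.2]
grip_width: 0.0279
t 6.1 d [  -0.4   -3.9 -140.3] turn -0.4 yaw -7.7 F [-0.8 -0.6 -1.2] w 0.0279 j7 -1.07
```

```bash
python3 -m jog '[[0,-0.5,-4,-40,-0.4],[0,0,0,-35,0],[0,0,0,-15,0],[0,0,0,0,0],[0,0,0,-15,0],[0,0,0,-15,0],[0,0,0,-10,0],[0,0,0,-7,0],[0,0,0,-3,0],[0,0,0,0,0],[0,0,0,0,0]]'; python3 -c "
from h import *
to(.5478,.4027,.053,-8.1)"
```

```text
clock: 7.2
tool_pos: [0.5482, 0.4032, 0.0537]
ee_rot: [-0.705, 0.05, -0.05, 0.705]
ft_force: [-0.5, 0.1, 0.4]
grip_width: 0.0276
t 7.2 d [-0.4 -0.5 -0.7] turn 0.0 yaw -8.1 F [-0.5  0.1  0.4] w 0.0276 j7 -1.14
```

```bash
python3 -m jog '[[0.45,0,0,0,0],[0.45,0,0,0,0],[0.45,0,0,0,0],[0.45,0,0,35,0],[0.45,0,0,45,0],[0.45,-8,-45,40,0],[0.45,-8,-45,0,0],[0.45,-8,-45,0,0],[0.45,-8,-45,0,0],[0.45,-8,-45,0,0],[0.45,-8,-45,0,0],[0.45,-8,-45,0,0]]'; python3 -m jog '[[0.45,-8,-45,0,0],[0.45,-8,-45,0,0],[0.45,-8,-45,0,0],[0.45,-8,-45,0,0],[0.45,-8,-45,0,0],[0.45,-8,-45,0,0],[0.45,-8,-45,0,0],[0.45,0,-45,0,0],[0.45,0,-45,0,0],[0.45,0,0,0,0]]';python3 -c "
from h import *
C,W=grab()
c,th,gc,ga=carrier(W);print(c,th,gc,ga)
cv2.imwrite('pics/p2.png',C['img'])
w=wells(c,th)[0]; P=W.reshape(-1,3); p=P[(np.hypot(*(P[:,:2]-w).T)<.02)&(P[:,2]>.06)];print('vial',p.mean(0),w,len(p))
to(.4354,-.3102,.04,th-45)"
```

```text
clock: 8.4
tool_pos: [0.4929, 0.0941, 0.1666]
ee_rot: [0.705, -0.05, 0.05, -0.705]
ft_force: [1.3, -0.5, 0.4]
grip_width: 0.0419
clock: 9.4
tool_pos: [0.4361, -0.3147, 0.1662]
ee_rot: [0.706, -0.052, 0.052, -0.705]
ft_force: [0.4, 0.6, -0.1]
grip_width: 0.0425
[0.54080693 0.35319158] 36.79459160189043 [0.54056548 0.35286296] 36.62615639336963
vial [0.54645419 0.39989344 0.080935  ] [0.54794305 0.40267972] 132
t 9.4 d [  -1.3    1.3 -126.1] turn 0.1 yaw -8.3 F [-0.   1.2  0.3] w 0.0421 j7 0.28
```

```bash
python3 -m jog '[[0.45,-1.3,1.3,-45,0],[0.45,0,0,-40,0],[0.45,0,0,-30,0],[0.45,0,0,-10,0],[0.45,0,0,-1,0],[0,0,0,0,0],[0,0,0,0,0],[0,0,0,0,0],[0,0,0,0,0]]'; python3 -c "
from h import *
to(.4354,-.3102,.04,-8.1)"
python3 -m jog '[[0,0,0,40,0],[0,0,20,45,0],[0,4,45,40,0],[0,4,45,25,0],[0,4,45,0,0],[0,4,45,0,0],[0,4,45,0,0],[0,4,45,0,0],[0,4,45,0,0],[0,4,45,0,0],[0,0,0,0,0]]'
python3 -c "
from h import *
_,W=grab()
c,th,gc,ga=carrier(W);print(c,th,gc,ga)
w=wells(c,th)[2];to(*w,.055,th-45)"
```

```text
clock: 10.35
tool_pos: [0.437, -0.3083, 0.0419]
ee_rot: [0.706, -0.049, 0.051, -0.705]
ft_force: [-1.3, 0.7, 9.4]
grip_width: 0.0275
t 10.3 d [-1.6 -1.9 -1.9] turn 0.0 yaw -8.1 F [-1.3  0.7  9.4] w 0.0275 j7 0.2
clock: 11.45
tool_pos: [0.4674, 0.0687, 0.1839]
ee_rot: [-0.705, 0.047, -0.048, 0.706]
ft_force: [-0.6, -0.3, 0.4]
grip_width: 0.0276
[0.52445394 0.35651157] 36.13437327899851 [0.52409442 0.3556101 ] 36.30620632524091
t 11.5 d [  49.4  241.3 -128.5] turn -1.0 yaw -7.8 F [-0.2 -0.5 -1.5] w 0.0274 j7 -0.49
```

```bash
python3 -m jog '[[0,8,40,0,-1],[0,8,40,0,0],[0,8,40,0,0],[0,8,40,0,0],[0,8,40,0,0],[0,8,35,0,0],[0,1,5,0,0],[0,0,0,0,0],[0,0,0,0,0],[0,0,0,0,0]]'; python3 -c "
from h import *
to(.5168,.3098,.0535,-8.8)"
```

```text
clock: 12.5
tool_pos: [0.5168, 0.3014, 0.183]
ee_rot: [0.705, -0.057, 0.057, -0.705]
ft_force: [-0.1, -0.2, 0.1]
grip_width: 0.0272
t 12.5 d [   0.     8.4 -129.5] turn 0.4 yaw -9.2 F [-0.1 -0.2  0.1] w 0.0272 j7 -1.01
```

```bash
python3 -m jog '[[0,0,6,-40,0.4],[0,0,0,-35,0],[0,0,0,-10,0],[0,0,0,0,0],[0,0,0,-15,0],[0,0,0,-13,0],[0,0,0,-7,0],[0,0,0,-5,0],[0,0,0,-3.5,0],[0,0,0,0,0],[0,0,0,0,0]]'; python3 -c "
from h import *
to(.5168,.3075,.0535,-8.8)"
```

```text
clock: 13.6
tool_pos: [0.5164, 0.3092, 0.0544]
ee_rot: [-0.705, 0.054, -0.054, 0.705]
ft_force: [2.2, 1.1, -1.3]
grip_width: 0.0277
t 13.6 d [ 0.4 -1.7 -0.9] turn -0.1 yaw -8.7 F [ 2.2  1.1 -1.3] w 0.0277 j7 -1.11
```

```bash
python3 -m jog '[[0.45,0,0,0,0],[0.45,0,0,0,0],[0.45,0,0,0,0],[0.45,0,0,35,0],[0.45,0,0,45,0],[0.45,0,-40,40,8],[0.45,0,-45,0,8],[0.45,0,-45,0,8],[0.45,0,-45,0,8],[0.45,0,-45,0,8],[0.45,0,-45,0,8],[0.45,0,-45,0,8]]'; python3 -m jog '[[0.45,3,-45,0,8],[0.45,3,-45,0,8],[0.45,3,-45,0,8],[0.45,3,-45,0,8],[0.45,3,-45,0,2],[0.45,3,-45,0,0],[0.45,3,-40,0,0],[0.45,0,0,0,0]]';python3 -c "
from h import *
C,W=grab()
c,th,gc,ga=carrier(W,(.5244,.356));print(c,th,gc,ga)
P=W.reshape(-1,3); 
for w in wells(c,th):
  p=P[(np.hypot(*(P[:,:2]-w).T)<.02)&(P[:,2]>.06)];print('vial',np.median(p,0),w,len(p))
to(.5436,-.3007,.04,th+45)"
```

```text
clock: 14.8
tool_pos: [0.5163, 0.0084, 0.1698]
ee_rot: [0.65, 0.279, -0.279, -0.65]
ft_force: [1.9, -0.2, 0.0]
grip_width: 0.0424
clock: 15.6
tool_pos: [0.5365, -0.3052, 0.1688]
ee_rot: [0.543, 0.452, -0.453, -0.543]
ft_force: [-0.1, 0.7, -0.4]
grip_width: 0.0426
[0.5243719  0.35651842] 36.164216683473995 [0.52462608 0.35599862] 35.9981819195348
vial [0.53281566 0.4019769  0.08260765] [0.53205205 0.40592505] 135
vial [nan nan nan] [0.47496527 0.36419857] 0
vial [0.5148621  0.30511969 0.08284714] [0.51669176 0.30711179] 123
vial [nan nan nan] [0.57377854 0.34883827] 0
t 15.7 d [   6.7    1.  -129. ] turn 1.4 yaw 79.8 F [-0.4  1.8  0.1] w 0.0424 j7 1.47
  return _methods._mean(a, axis=axis, dtype=dtype,
  ret = um.true_divide(
```

Both vials are seated. Next the third vial; place it in well1.

```bash
python3 -m jog '[[0.45,6.7,2,-40,1.4],[0.45,0,0,-45,0],[0.45,0,0,-30,0],[0.45,0,0,-12,0],[0.45,0,0,-2,0],[0,0,0,0,0],[0,0,0,0,0],[0,0,0,0,0],[0,0,0,0,0]]'; python3 -c "
from h import *
to(.5436,-.3007,.04,81.2)"
python3 -m jog '[[0,0,0,40,0],[0,0,20,45,0],[0,-10,45,40,0],[0,-10,45,22,0],[0,-10,45,0,0],[0,-10,45,0,0],[0,-10,45,0,0],[0,-10,45,0,0],[0,-5,45,0,0],[0,0,45,0,0],[0,0,0,0,0],[0,0,0,0,0]]'
python3 -c "
from h import *
_,W=grab()
c,th,gc,ga=carrier(W,(.5244,.356));print(c,th,gc,ga)
w=wells(c,th)[1];print(w);to(*w,.053,th+45)"
```

```text
clock: 16.55
tool_pos: [0.5451, -0.2976, 0.042]
ee_rot: [0.537, 0.461, -0.461, -0.535]
ft_force: [-0.2, 0.2, 7.6]
grip_width: 0.0276
t 16.6 d [-1.5 -3.1 -2. ] turn -0.2 yaw 81.4 F [-0.2  0.2  7.6] w 0.0276 j7 1.38
clock: 17.75
tool_pos: [0.4813, 0.0747, 0.1804]
ee_rot: [0.536, 0.462, -0.462, -0.535]
ft_force: [0.5, -0.7, -0.0]
grip_width: 0.0275
[0.52444646 0.35654267] 36.08352441634162 [0.52424368 0.35564724] 36.195681653451885
[0.4750507 0.3642924]
t 17.8 d [  -6.3  290.8 -127.2] turn -0.3 yaw 81.4 F [ 0.1  0.  -1.1] w 0.0275 j7 0.87
```

```bash
python3 -m jog '[[0,0,45,0,0],[0,0,45,0,0],[0,0,45,0,0],[0,0,45,0,0],[0,-3,45,0,0],[0,-3,45,0,0],[0,0,17,0,0],[0,0,0,0,0],[0,0,0,0,0],[0,0,0,0,0]]'; python3 -c "
from h import *
to(.476,.3638,.0535,81.1)"
```

```text
clock: 18.8
tool_pos: [0.4763, 0.3589, 0.1798]
ee_rot: [0.537, 0.46, -0.461, -0.536]
ft_force: [-0.8, -0.8, -0.5]
grip_width: 0.0277
t 18.8 d [  -0.3    4.9 -126.3] turn -0.2 yaw 81.3 F [-0.8 -0.8 -0.5] w 0.0277 j7 0.31
```

```bash
python3 -m jog '[[0,-0.3,4,-40,0],[0,0,0,-35,0],[0,0,0,-10,0],[0,0,0,0,0],[0,0,0,-15,0],[0,0,0,-12,0],[0,0,0,-6,0],[0,0,0,-5,0],[0,0,0,-2.5,0],[0,0,0,0,0],[0,0,0,0,0]]'; python3 -c "
from h import *
to(.476,.3638,.0535,81.1)"
```

```text
clock: 19.9
tool_pos: [0.475, 0.3647, 0.0545]
ee_rot: [0.536, 0.461, -0.461, -0.536]
ft_force: [1.9, 0.0, -1.7]
grip_width: 0.0275
t 19.9 d [ 1.  -0.9 -1. ] turn -0.3 yaw 81.4 F [ 1.9  0.  -1.7] w 0.0275 j7 0.2
```

```bash
python3 -m jog '[[0.45,0,0,0,0],[0.45,0,0,0,0],[0.45,0,0,0,0],[0.45,0,0,35,0],[0.45,0,0,45,0],[0.45,0,-40,40,0],[0.45,0,-45,0,0],[0.45,0,-45,0,0],[0.45,0,-45,0,0],[0.45,0,-45,0,0],[0.45,0,-45,0,0],[0.45,0,-45,0,0]]'; python3 -m jog '[[0.45,8,-45,0,0],[0.45,8,-45,0,0],[0.45,8,-45,0,0],[0.45,8,-45,0,0],[0.45,8,-45,0,0],[0.45,8,-45,0,0],[0.45,8,-45,0,0],[0.45,8,-45,0,0],[0.45,8,-45,0,0],[0.45,8,-40,0,0],[0.45,8,0,0,0],[0.45,0,0,0,0]]';python3 -c "
from h import *
to(.5629,-.3966,.04,81.1)"
```

```text
clock: 21.1
tool_pos: [0.4746, 0.0576, 0.1699]
ee_rot: [0.536, 0.461, -0.461, -0.536]
ft_force: [0.3, 0.1, -0.2]
grip_width: 0.0422
clock: 22.3
tool_pos: [0.5634, -0.3855, 0.1693]
ee_rot: [-0.536, -0.461, 0.461, 0.536]
ft_force: [0.5, 1.4, -0.1]
grip_width: 0.0418
t 22.3 d [  -0.5  -11.1 -129.3] turn -0.3 yaw 81.4 F [ 0.5  1.4 -0.1] w 0.0418 j7 1.59
```

```bash
python3 -m jog '[[0.45,-0.5,-11,-40,0],[0.45,0,0,-45,0],[0.45,0,0,-30,0],[0.45,0,0,-12,0],[0.45,0,0,-2,0],[0,0,0,0,0],[0,0,0,0,0],[0,0,0,0,0],[0,0,0,0,0]]'; python3 -c "
from h import *
to(.5629,-.3966,.04,81.2)"
python3 -m jog '[[0,0,0,40,0],[0,0,20,45,0],[0,-10,45,40,0],[0,-10,45,22,0],[0,-10,45,0,0],[0,-10,45,0,0],[0,-10,45,0,0],[0,-10,45,0,0],[0,-10,45,0,0],[0,-5,45,0,0],[0,-5,45,0,0],[0,0,45,0,0]]'
python3 -m jog '[[0,0,40,0,0],[0,0,0,0,0]]'
python3 -c "
from h import *
_,W=grab()
c,th,gc,ga=carrier(W,(.5244,.356));print(c,th,gc,ga)
w=wells(c,th)[3];print(w);to(*w,.053,th+45)"
```

```text
clock: 23.2
tool_pos: [0.5634, -0.3969, 0.0426]
ee_rot: [0.537, 0.461, -0.461, -0.535]
ft_force: [-0.7, 0.5, 7.2]
grip_width: 0.0273
t 23.2 d [-0.5  0.3 -2.6] turn -0.2 yaw 81.4 F [-0.7  0.5  7.2] w 0.0273 j7 1.53
clock: 24.4
tool_pos: [0.484, 0.0659, 0.1809]
ee_rot: [0.537, 0.461, -0.461, -0.535]
ft_force: [0.8, 0.1, -0.2]
grip_width: 0.0279
clock: 24.6
tool_pos: [0.4839, 0.1099, 0.1813]
ee_rot: [0.535, 0.464, -0.462, -0.534]
ft_force: [-0.6, -0.3, -0.8]
grip_width: 0.0275
[0.52428295 0.35616883] 36.385406703871695 [0.52431086 0.35579409] 35.96023719213045
[0.57371887 0.34867947]
t 24.6 d [  89.5  241.5 -127.9] turn -0.3 yaw 81.7 F [ 0.8 -0.5  0.3] w 0.0272 j7 0.79
```

```bash
python3 -m jog '[[0,15,40,0,0],[0,15,40,0,0],[0,15,40,0,0],[0,15,40,0,0],[0,15,40,0,0],[0,15,40,0,0],[0,0,0,0,0],[0,0,0,0,0],[0,0,0,0,0]]'; python3 -c "
from h import *
to(.574,.3485,.0535,81.1)"
```

```text
clock: 25.55
tool_pos: [0.5751, 0.3425, 0.1802]
ee_rot: [0.537, 0.461, -0.461, -0.536]
ft_force: [0.1, 0.4, -1.0]
grip_width: 0.0277
t 25.6 d [  -1.1    6.  -126.7] turn -0.2 yaw 81.3 F [ 0.1  0.4 -1. ] w 0.0277 j7 0.43
```

```bash
python3 -m jog '[[0,-1,5.5,-40,0],[0,0,0,-35,0],[0,0,0,-10,0],[0,0,0,0,0],[0,0,0,-15,0],[0,0,0,-12,0],[0,0,0,-6,0],[0,0,0,-5,0],[0,0,0,-2.5,0],[0,0,0,0,0],[0,0,0,0,0]]'; python3 -c "
from h import *
to(.574,.3485,.0535,81.1)"
```

```text
clock: 26.65
tool_pos: [0.5736, 0.35, 0.0548]
ee_rot: [0.536, 0.461, -0.461, -0.536]
ft_force: [0.9, -0.3, -0.1]
grip_width: 0.0275
t 26.6 d [ 0.4 -1.5 -1.3] turn -0.3 yaw 81.4 F [ 0.9 -0.3 -0.1] w 0.0275 j7 0.35
```

```bash
python3 -m jog '[[0.45,0,0,0,0],[0.45,0,0,0,0],[0.45,0,0,0,0],[0.45,0,0,35,0],[0.45,0,0,45,0],[0.45,4,-40,40,0],[0.45,6,-45,0,0],[0.45,6,-45,0,0],[0.45,6,-45,0,0],[0.45,6,-45,0,0],[0.45,6,-45,0,0],[0.45,6,-45,0,0]]'; python3 -m jog '[[0.45,0,-35,0,0],[0.45,0,0,0,0],[0.45,0,0,0,0]]';python3 -c "
from h import *
C,W=grab()
c,th,gc,ga=carrier(W,(.5244,.356));print(c,th,gc,ga)
cv2.imwrite('pics/p3.png',cv2.resize(C['img'][190:300,120:230],(600,600)))
P=W.reshape(-1,3); 
for w in wells(c,th):
  p=P[(np.hypot(*(P[:,:2]-w).T)<.02)&(P[:,2]>.06)];print('vial',np.median(p,0),w,len(p))
to(.6155,-.0019,.075,81)
C=manip.camera('side');cv2.imwrite('pics/s3.png',C['img'])
" 2>/dev/null
```

```text
clock: 27.85
tool_pos: [0.6131, 0.0426, 0.1701]
ee_rot: [0.536, 0.461, -0.461, -0.536]
ft_force: [0.5, 0.4, 0.5]
grip_width: 0.0423
clock: 28.15
tool_pos: [0.613, 0.0091, 0.1699]
ee_rot: [0.536, 0.461, -0.461, -0.536]
ft_force: [-0.3, 0.0, -0.0]
grip_width: 0.0422
[0.52438851 0.35647813] 36.396515148973066 [0.52400871 0.35554349] 36.28685941244251
vial [0.53171414 0.40306655 0.08259401] [0.53186828 0.4059155 ] 132
vial [0.47333132 0.35994419 0.08277779] [0.47495114 0.36395791] 132
vial [0.51469491 0.3043615  0.08299441] [0.51690873 0.30704077] 126
vial [0.57126359 0.34693424 0.08249467] [0.57382587 0.34899836] 128
t 28.2 d [  2.5 -12.2 -95. ] turn -0.4 yaw 81.4 F [-0.2  0.8 -0.2] w 0.0422 j7 0.94
```

View pics/s3.png

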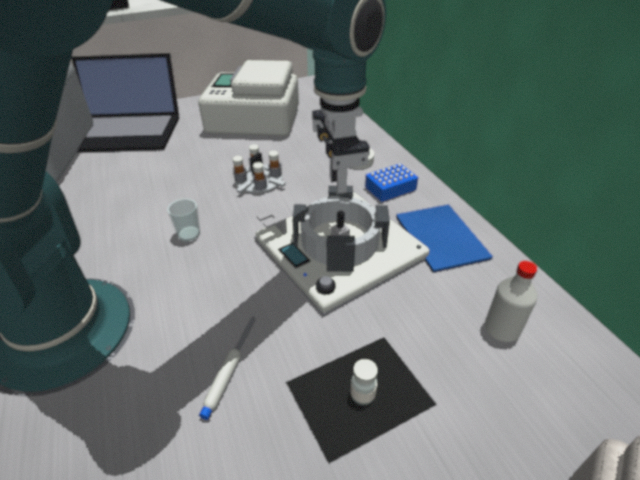

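The side view shows all four vials in the carrier at about (258,168), the jar alone on the mat at (364,382), and the pin in the bore at (340,218). Next is the pin.

```bash
python3 -m jog '[[0.45,2.5,-11,-30,-0.4],[0.45,0,0,-30,0],[0.45,0,0,-20,0],[0.45,0,0,-14,0],[0.45,0,0,0,0],[0,0,0,0,0],[0,0,0,0,0],[0,0,0,0,0],[0,0,0,0,0],[0,0,0,0,0]]' 30; python3 -c "
from h import *
to(.6155,-.0019,.075,81)"
```

```text
clock: 29.25
tool_pos: [0.616, -0.0013, 0.0767]
ee_rot: [0.538, 0.46, -0.459, -0.537]
ft_force: [-0.7, 1.0, 6.7]
grip_width: 0.0175
t 29.2 d [-0.5 -0.6 -1.7] turn -0.0 yaw 81.0 F [-0.7  1.   6.7] w 0.0175 j7 0.88
```

```bash
python3 -m jog '[[0,0,0,10,0],[0,0,0,15,0],[0,0,0,25,0],[0,0,0,38,0],[0,-30,18,0,0],[0,-40,25,0,0],[0,-40,25,0,0],[0,-30,18,0,0],[0,0,0,0,0],[0,0,0,0,0],[0,0,0,0,0]]'; python3 -c "
from h import *
to(.4766,.0851,.0867,81)
C=manip.camera('side');cv2.imwrite('pics/s4.png',cv2.resize(C['img'][150:330,200:440],(800,600)))"
```

```text
clock: 30.35
tool_pos: [0.4764, 0.084, 0.1644]
ee_rot: [0.538, 0.459, -0.459, -0.538]
ft_force: [0.3, -0.3, -0.8]
grip_width: 0.0172
t 30.4 d [  0.2   1.1 -77.7] turn 0.0 yaw 81.0 F [ 0.3 -0.3 -0.8] w 0.0172 j7 0.8
```

View pics/s4.png

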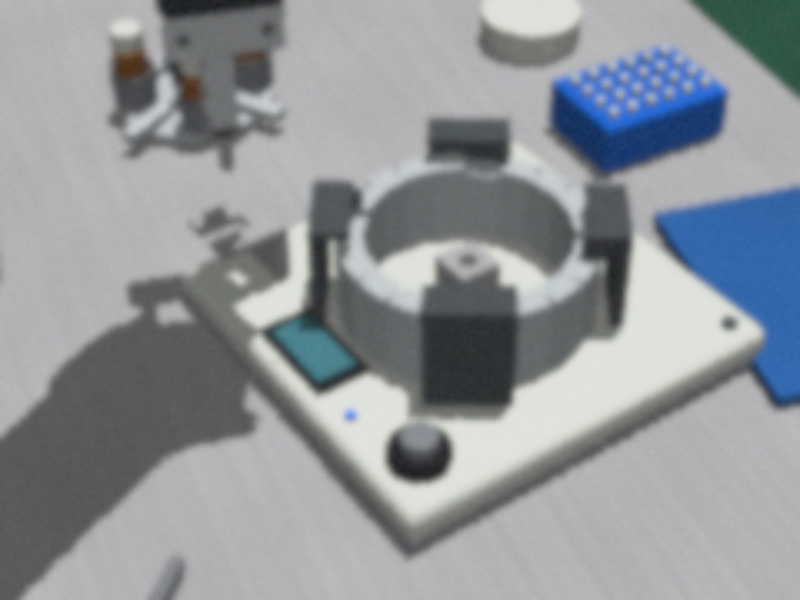

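The pin has left the bore (empty at (468,258)) and hangs upright from the fingers at (225,140), over the bracket. I'll lower it now.

```bash
python3 -m jog '[[0,0.2,1,-40,0],[0,0,0,-10,0],[0,0,0,-6,0],[0,0,0,-6,0],[0,0,0,-5,0],[0,0,0,0,0]]'; python3 -c "
from h import *
to(.4766,.0851,.0867,81)"
```

```text
clock: 31.0
tool_pos: [0.4759, 0.0857, 0.0969]
ee_rot: [-0.538, -0.459, 0.459, 0.538]
ft_force: [0.2, 0.2, -0.6]
grip_width: 0.0175
t 31.0 d [  0.7  -0.6 -10.2] turn -0.0 yaw 81.0 F [ 0.2  0.2 -0.6] w 0.0175 j7 0.7
```

Shank is 17 mm into the notch with no force. Continuing.

```bash
python3 -m jog '[[0,0,0,-5,0],[0,0,0,-3,0],[0,0,0,-2,0],[0,0,0,0,0]]'; python3 -m jog '[[0.3,0,0,0,0],[0.3,0,0,0,0],[0.3,0,0,0,0],[0.3,0,0,20,0],[0.3,0,0,40,0],[0.3,0,0,40,0],[0.3,0,-40,0,0],[0.3,0,-40,0,0],[0.3,0,-40,0,0],[0.3,0,-40,0,0],[0.3,0,-30,0,0],[0.3,0,0,0,0]]' 
python3 -c "
from h import *
C,W=grab()
c,th,gc,ga=carrier(W,(.5244,.356));print(c,th,gc,ga)
P=W.reshape(-1,3);p=P[(np.hypot(*(P[:,:2]-[.4786,.0855]).T)<.025)&(P[:,2]>.09)];print('pin',np.median(p,0),len(p),p[:,2].max())
q=P[(np.hypot(*(P[:,:2]-[.4786,.0855]).T)<.025)&(P[:,2]>.108)];print('top',q.mean(0),len(q))
to(*c,.2,th+90)
C=manip.camera('side');cv2.imwrite('pics/s5.png',cv2.resize(C['img'][150:330,200:440],(800,600)))"
```

```text
clock: 31.4
tool_pos: [0.4757, 0.0857, 0.0867]
ee_rot: [-0.538, -0.459, 0.459, 0.538]
ft_force: [0.0, 1.1, -0.6]
grip_width: 0.0175
clock: 32.6
tool_pos: [0.4754, -0.1085, 0.1865]
ee_rot: [-0.539, -0.457, 0.458, 0.539]
ft_force: [0.1, 0.8, -0.2]
grip_width: 0.0278
[0.52431    0.35638934] 36.441882108845334 [0.52421881 0.35554742] 35.81125801050709
pin [0.47478504 0.08259089 0.11904208] 52 0.1255914019152573
top [0.47562891 0.08303215 0.11864195] 48
t 32.6 d [ 48.8 462.5  13.3] turn 45.6 yaw 80.8 F [-0.3  1.  -0.4] w 0.0283 j7 1.23
```

View pics/s5.png

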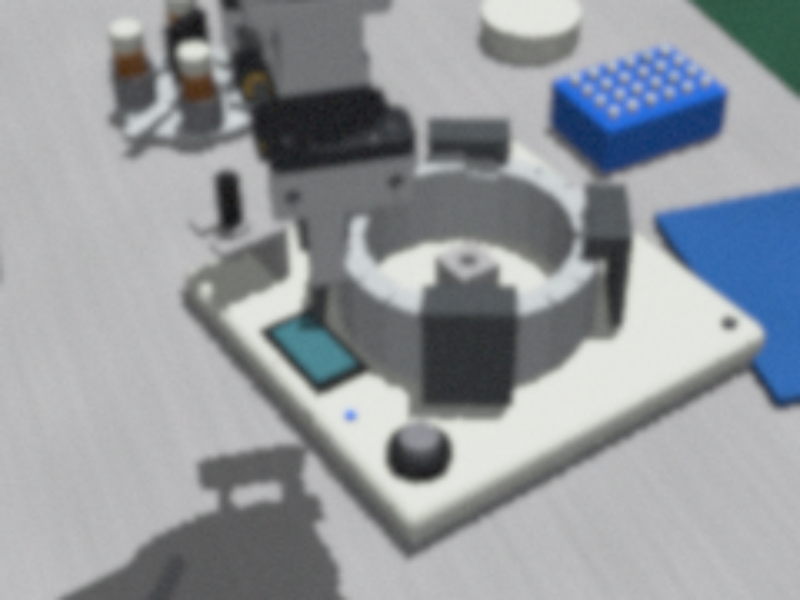

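The pin stands upright in the bracket notch at (228,200), with its top at 119 mm as expected. Next is the carrier.

```bash
python3 -m jog '[[0.34,5,45,0,5],[0.34,5,45,0,5],[0.34,5,45,0,5],[0.34,5,45,0,5],[0.34,5,45,0,5],[0.34,5,45,0,5],[0.34,5,45,0,5],[0.34,5,45,0,5],[0.34,5,45,0,5],[0.34,4,45,0,0.5],[0.34,0,0,0,0],[0.34,0,0,0,0]]' 50
python3 -c "
from h import *
to(.5243,.356,.046,126.2)"
```

```text
clock: 33.9
tool_pos: [0.5231, 0.348, 0.1868]
ee_rot: [0.317, 0.632, -0.632, -0.317]
ft_force: [0.6, 0.1, -0.2]
grip_width: 0.032
t 33.9 d [   1.2    8.  -140.8] turn -0.5 yaw 126.7 F [ 0.6  0.1 -0.2] w 0.032 j7 1.09
```

```bash
python3 -m jog '[[0.34,1.2,7,-40,-0.5],[0.34,0,0,-40,0],[0.34,0,0,0,0],[0.34,0,0,-30,0],[0.34,0,0,-20,0],[0.34,0,0,-11,0],[0.34,0,0,0,0],[0,0,0,0,0],[0,0,0,0,0],[0,0,0,0,0],[0,0,0,0,0],[0,0,0,0,0]]' 50
python3 -c "
from h import *
to(.5243,.356,.046,126.2)"
```

```text
clock: 35.1
tool_pos: [0.5259, 0.3537, 0.0471]
ee_rot: [0.321, 0.631, -0.63, -0.321]
ft_force: [-3.6, 3.9, 7.1]
grip_width: 0.0138
t 35.1 d [-1.6  2.3 -1.1] turn 0.1 yaw 126.1 F [-3.6  3.9  7.1] w 0.0138 j7 0.98
```

```bash
python3 -m jog '[[0,0,0,5,0],[0,0,0,15,0],[0,0,0,25,0],[0,0,0,35,0],[0,0,0,35,0],[0,0,0,30,0],[0,0,0,15,0],[0,0,0,0,0]]'
python3 -c "
from h import *
to(.6158,-.0019,.2,110)
C=manip.camera('side');cv2.imwrite('pics/s6.png',cv2.resize(C['img'][90:240,200:400],(800,600)))"
```

```text
clock: 35.9
tool_pos: [0.5265, 0.3529, 0.2078]
ee_rot: [0.322, 0.631, -0.629, -0.32]
ft_force: [0.5, -0.1, -5.6]
grip_width: 0.0138
t 35.9 d [  89.3 -354.8   -7.8] turn -16.0 yaw 126.0 F [ 0.5 -0.1 -5.6] w 0.0138 j7 1.09
```

View pics/s6.png

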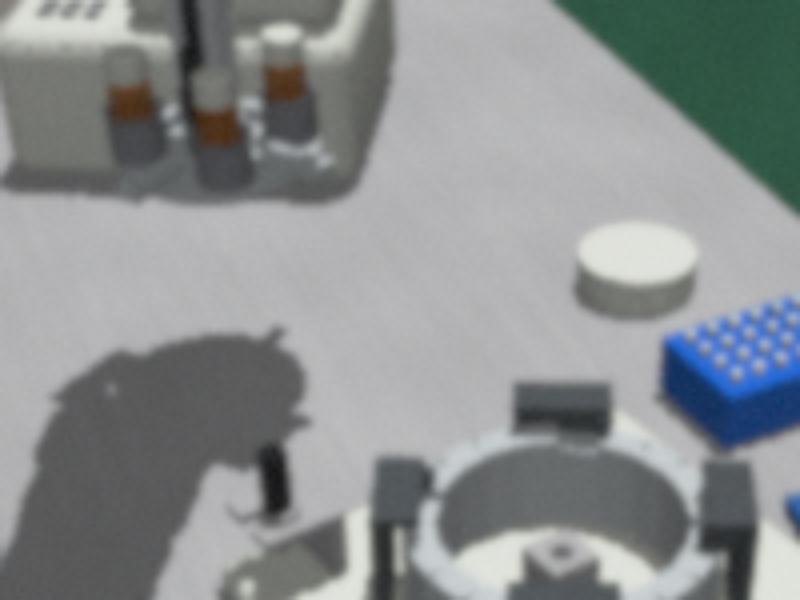

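The carrier is up and level with the vials in it at about (210,130), with 5.6 N on the wrist. I'll move it over the ring.

```bash
python3 -m jog '[[0,5,-20,0,-1],[0,10,-35,0,-2],[0,10,-40,0,-2],[0,10,-40,0,-2],[0,10,-40,0,-2],[0,10,-40,0,-2],[0,10,-40,0,-2],[0,10,-40,0,-2],[0,8,-35,0,-1],[0,6,-15,0,0],[0,0,0,0,0],[0,0,0,0,0]]'
python3 -c "
from h import *
to(.6158,-.0019,.1381,110)
C,W=grab(); cv2.imwrite('pics/t7.png',cv2.resize(C['img'][145:295,250:400],(600,600)))
C,W=grab('side'); cv2.imwrite('pics/s7.png',cv2.resize(C['img'][100:325,200:500],(800,600)))"
```

```text
clock: 37.15
tool_pos: [0.6143, 0.0081, 0.2047]
ee_rot: [-0.405, -0.579, 0.58, 0.406]
ft_force: [-0.0, 1.7, -5.6]
grip_width: 0.0142
t 37.1 d [  1.5 -10.  -66.6] turn -0.0 yaw 110.0 F [-0.   1.7 -5.6] w 0.0142 j7 1.41
```

View pics/s7.png

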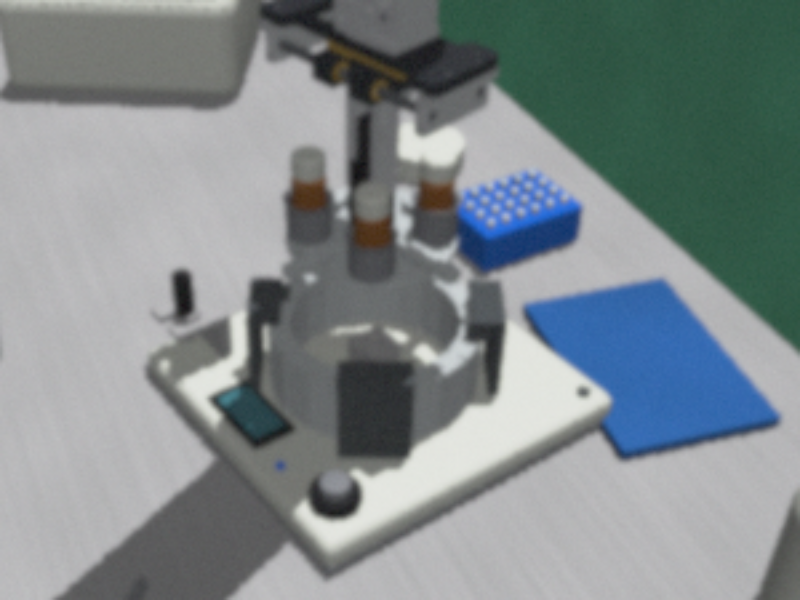

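```bash
python3 -m jog '[[0,1.5,-8,-20,0],[0,0,-1,-30,0],[0,0,0,-14,0],[0,0,0,0,0],[0,0,0,0,0]]'
python3 -c "
from h import *
to(.6158,-.0017,.1251,110)"
```

```text
clock: 37.75
tool_pos: [0.6167, -0.0004, 0.1427]
ee_rot: [0.405, 0.58, -0.579, -0.405]
ft_force: [0.3, 0.2, -5.5]
grip_width: 0.0137
t 37.8 d [ -0.9  -1.3 -17.6] turn -0.1 yaw 110.1 F [ 0.3  0.2 -5.5] w 0.0137 j7 1.38
```

```bash
python3 -m jog '[[0,-0.9,-1.3,0,0],[0,0,0,-5,0],[0,0,0,-4,0],[0,0,0,-3,0],[0,0,0,0,0]]'
python3 -c "
from h import *
to(.6158,-.0017,.1251,110)"
```

```text
clock: 38.25
tool_pos: [0.6155, -0.0025, 0.1296]
ee_rot: [0.405, 0.579, -0.579, -0.406]
ft_force: [-0.1, 1.1, -7.0]
grip_width: 0.0136
t 38.2 d [ 0.3  0.8 -4.5] turn -0.0 yaw 110.0 F [-0.1  1.1 -7. ] w 0.0136 j7 1.37
```

```bash
python3 -m jog '[[0,0,0.5,-2,0],[0,0,0,-2,0],[0,0,0,-1,0],[0,0,0,0,0]]'
python3 -c "
from h import *
to(.6158,-.0017,.1251,110)"
```

```text
clock: 38.65
tool_pos: [0.6155, -0.0021, 0.1251]
ee_rot: [-0.406, -0.579, 0.579, 0.405]
ft_force: [-5.3, 0.1, 2.5]
grip_width: 0.0137
t 38.6 d [ 0.3  0.4 -0. ] turn -0.0 yaw 110.0 F [-5.3  0.1  2.5] w 0.0137 j7 1.37
```

```bash
python3 -m jog '[[0,-0.7,0,0,0],[0,0,0,0,-4],[0,0,0,0,-6],[0,0,0,0,-6],[0,0,0,0,-6],[0,0,0,0,0]]'
python3 -c "
from h import *
to(.6158,-.0017,.1251,57); print(manip.sense()['moment'])"
```

```text
clock: 39.25
tool_pos: [0.615, -0.0017, 0.1251]
ee_rot: [0.509, 0.491, -0.491, -0.509]
ft_force: [-1.5, 2.3, 0.3]
grip_width: 0.0136
t 39.2 d [ 0.8  0.  -0. ] turn -30.9 yaw 87.9 F [-1.5  2.3  0.3] w 0.0136 j7 1.03
[ 0.73259688  0.19738202 -0.35690006]
```

```bash
python3 -m jog '[[0,0,0,0,-6],[0,0,0,0,-6],[0,0,0,0,-6],[0,0,0,-0.5,-4],[0,0,0,-0.5,-3],[0,0,0,-1,-3],[0,0,0,-1,-2],[0,0,0,0,0],[0,0,0,0,0]]'
python3 -c "
from h import *
to(.6158,-.0017,.1191,57); print(manip.sense()['moment'])"
```

```text
clock: 40.15
tool_pos: [0.6166, -0.0012, 0.125]
ee_rot: [0.618, 0.346, -0.343, -0.616]
ft_force: [-6.9, 1.2, 35.2]
grip_width: 0.0157
t 40.1 d [-0.8 -0.5 -5.9] turn -1.3 yaw 58.3 F [-6.9  1.2 35.2] w 0.0157 j7 0.57
[0.248464   1.55267844 1.2292572 ]
```

```bash
python3 -m jog '[[0,0,0,2.5,0],[0,0,0,0,0],[0,0,0,0,0]]'
python3 -c "
from h import *
to(.6158,-.0017,.1191,57); print(manip.sense()['moment'])
C,W=grab('side'); cv2.imwrite('pics/s8.png',cv2.resize(C['img'][100:325,200:500],(800,600)))"
```

```text
clock: 40.45
tool_pos: [0.6154, -0.0017, 0.1245]
ee_rot: [-0.618, -0.344, 0.343, 0.618]
ft_force: [3.9, 4.7, -0.8]
grip_width: 0.0133
t 40.5 d [ 0.4 -0.  -5.4] turn -1.2 yaw 58.2 F [ 3.9  4.7 -0.8] w 0.0133 j7 0.57
[ 1.09291547 -1.21295089  0.02406871]
```

View pics/s8.png

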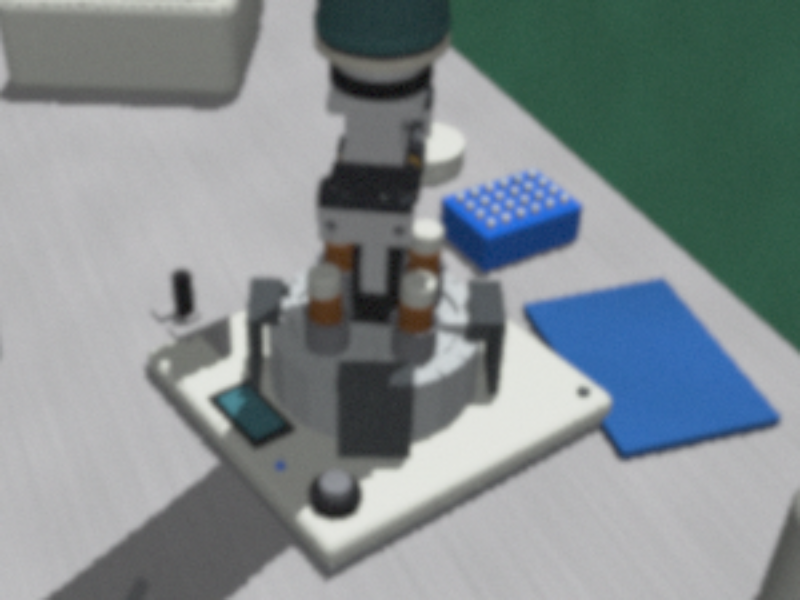

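```bash
python3 -m jog '[[0,0,0,0,-1.2],[0,0,0,-1.5,0],[0,0,0,-1.5,0],[0,0,0,-1,0],[0,0,0,0,0]]'
python3 -c "
from h import *
to(.6158,-.0017,.1191,57); print(manip.sense()['moment'])"
```

```text
clock: 41.0
tool_pos: [0.6153, -0.0014, 0.1202]
ee_rot: [-0.621, -0.338, 0.337, 0.622]
ft_force: [4.7, 6.6, -3.1]
grip_width: 0.0136
t 41.0 d [ 0.5 -0.3 -1.1] turn 0.0 yaw 57.0 F [ 4.7  6.6 -3.1] w 0.0136 j7 0.55
[ 1.38228607 -1.3356953   0.03935227]
```

```bash
python3 -m jog '[[0,0.5,0.5,-1,0],[0,0,0,-1,0],[0,0,0,0,0]]'
python3 -c "
from h import *
to(.6158,-.0017,.1191,57); print(manip.sense()['moment'])"
python3 -m jog '[[0.25,0,0,0,0],[0.25,0,0,0,0],[0.25,0,0,0,0],[0.25,0,0,0,0],[0.25,0,0,20,0],[0.25,0,0,40,0],[0.25,0,0,40,0],[0.25,-10,-40,0,0],[0.25,-10,-40,0,0],[0.25,-10,-40,0,0],[0.25,-10,-40,0,0],[0,0,-40,0,0]]'
python3 -m jog '[[0,0,-40,0,0],[0,0,-40,0,0],[0,0,0,0,0]]'
python3 - <<'E'
from h import *
C,W=grab(); cv2.imwrite('pics/t9.png',cv2.resize(C['img'][145:295,250:400],(600,600),interpolation=cv2.INTER_CUBIC))
c=np.array([.6158,-.0017]);P=W.reshape(-1,3);r=np.hypot(*(P[:,:2]-c).T)
g=P[(r<.026)&(P[:,2]>.13)]; m=g[:,:2].mean(0); e=np.linalg.eigh(np.cov((g[:,:2]-m).T))[1][:,1]
print('bar',m,np.median(g[:,2]),len(g),'yaw rel',(np.degrees(np.arctan2(e[1],e[0]))-12)%180)
th=np.degrees(np.arctan2(e[1],e[0]))
V=[]
for w in wells(m,th):
  p=P[(np.hypot(*(P[:,:2]-w).T)<.013)&(P[:,2]>.12)];print('vial',np.median(p,0).round(4),w.round(4),len(p));V.append(np.median(p,0))
q=P[(np.hypot(*(P[:,:2]-[.4786,.0855]).T)<.025)&(P[:,2]>.105)];print('pin',q.mean(0),len(q))
to(.5245,-.1285,.055,57)
b=P[(np.hypot(*(P[:,:2]-[.5245,-.1285]).T)<.011)];print('btn',np.median(b,0))
E
```

```text
clock: 41.3
tool_pos: [0.6154, -0.001, 0.119]
ee_rot: [0.622, 0.337, -0.337, -0.621]
ft_force: [-5.6, 3.8, 11.7]
grip_width: 0.0139
t 41.3 d [ 0.4 -0.7  0.1] turn 0.0 yaw 57.0 F [-5.6  3.8 11.7] w 0.0139 j7 0.54
[0.66798595 0.58261418 0.22042336]
clock: 42.5
tool_pos: [0.5742, -0.2037, 0.2186]
ee_rot: [0.622, 0.336, -0.337, -0.622]
ft_force: [0.1, -0.9, 0.7]
grip_width: 0.0184
clock: 42.8
tool_pos: [0.574, -0.288, 0.2174]
ee_rot: [0.623, 0.334, -0.335, -0.623]
ft_force: [-0.1, -0.5, -1.5]
grip_width: 0.0007
bar [ 0.61417081 -0.00309556] 0.15598961338726902 126 yaw rel 135.8890399016275
vial [ 0.5636 -0.0141  0.1554] [ 0.5654 -0.0142] 114
vial [ 0.6243 -0.0512  0.1562] [ 0.6253 -0.0518] 109
vial [0.6609 0.0083 0.1557] [0.6629 0.0081] 112
vial [0.6015 0.0457 0.1556] [0.603  0.0456] 122
pin [0.47567226 0.08306248 0.1179287 ] 48
t 42.9 d [ -50.1  156.  -162.6] turn 0.4 yaw 56.6 F [ 0.9  1.3 -0.5] w 0.0001 j7 1.08
btn [ 0.52397992 -0.12773945  0.05210042]
```

View pics/t9.png

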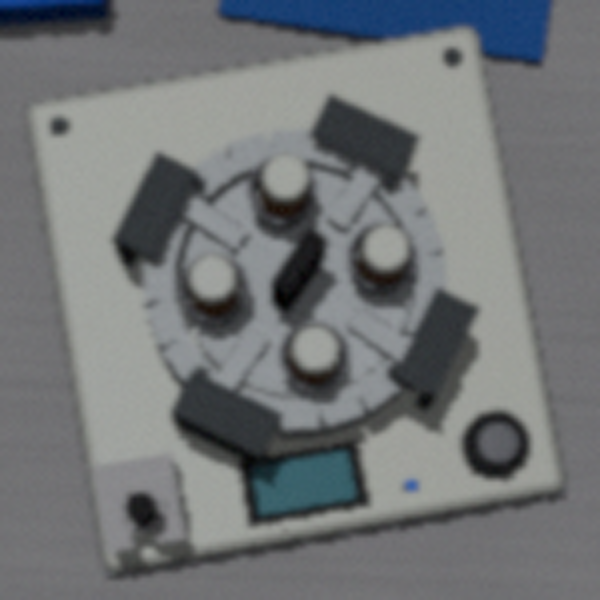

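The picture shows the carrier seated with each lug under its hook: bar top 156 mm (expected 156), 46 deg, all vials at 156, pin parked at (143,508). Last the button at (497,442).

```bash
python3 -m jog '[[0,0,0,0,-8],[0,0,0,0,-8],[0,0,0,0,-8],[0,-10,20,0,-8],[0,-10,35,-20,-8],[0,-10,35,-25,-8],[0,-10,35,-35,-8],[0,-10,30,-35,-8],[0,0,0,-20,0],[0,0,0,0,0]]'
python3 -c "
from h import *
to(.5243,-.128,.055,57)"
```

```text
clock: 43.85
tool_pos: [0.5239, -0.1251, 0.0819]
ee_rot: [-0.705, 0.044, -0.042, 0.706]
ft_force: [0.0, -0.8, 0.1]
grip_width: 0.0004
t 43.9 d [  0.4  -2.9 -26.9] turn 64.0 yaw -7.0 F [ 0.  -0.8  0.1] w 0.0004 j7 -0.25
```

```bash
python3 -m jog '[[0,0.4,-2.9,-15,0],[0,0,0,-8,0],[0,0,0,-4,0],[0,0,0,-2,0],[0,0,0,0,0]]'
python3 -c "
from h import *
to(.5243,-.128,.055,57)"
```

```text
clock: 44.35
tool_pos: [0.5259, -0.1301, 0.0548]
ee_rot: [-0.706, 0.044, -0.044, 0.706]
ft_force: [-0.6, 0.1, -0.6]
grip_width: 0.0007
t 44.4 d [-1.6  2.1  0.2] turn 64.2 yaw -7.2 F [-0.6  0.1 -0.6] w 0.0007 j7 -0.27
```

```bash
for k in 1 2 3 4; do python3 -m jog '[[0,0,0,-2,0],[0,0,0,0,0]]' | egrep "tool_pos|ft_force"; done
```

```text
tool_pos: [0.5259, -0.13, 0.0528]
ft_force: [-0.1, 1.6, 0.3]
tool_pos: [0.526, -0.13, 0.0507]
ft_force: [0.7, -0.6, 1.3]
tool_pos: [0.526, -0.13, 0.0487]
ft_force: [0.1, -0.5, 4.2]
tool_pos: [0.526, -0.13, 0.0466]
ft_force: [0.6, -1.0, 5.5]
```

```bash
for k in 1 2; do python3 -m jog '[[0,0,0,-1.2,0],[0,0,0,0,0],[0,0,0,0,0]]' | egrep "tool_pos|ft_force"; done
```

```text
tool_pos: [0.5261, -0.13, 0.0461]
ft_force: [-4.0, -0.4, 16.3]
tool_pos: [0.5262, -0.1301, 0.0457]
ft_force: [-9.0, 0.7, 34.2]
```

The button has bottomed out. I'll release it, retreat and check.

```bash
python3 -m jog '[[0,0,0,10,0],[0,0,0,30,0],[0,0,0,40,0],[0,0,-30,40,0],[0,0,-40,0,0],[0,0,-40,0,0],[0,0,-40,0,0],[0,0,0,0,0],[0,0,0,0,0]]' | head -1
python3 - <<'E'
from h import *
C,W=grab(); cv2.imwrite('pics/t10.png',cv2.resize(C['img'][145:325,250:510],(800,554),interpolation=cv2.INTER_CUBIC))
c=np.array([.6158,-.0017]);P=W.reshape(-1,3);r=np.hypot(*(P[:,:2]-c).T)
g=P[(r<.026)&(P[:,2]>.13)]; m=g[:,:2].mean(0); e=np.linalg.eigh(np.cov((g[:,:2]-m).T))[1][:,1]
th=np.degrees(np.arctan2(e[1],e[0]));print('bar',m,np.median(g[:,2]),(th-12)%180)
for w in wells(m,th):
  p=P[(np.hypot(*(P[:,:2]-w).T)<.013)&(P[:,2]>.12)];print('vial',np.median(p,0).round(4))
q=P[(np.hypot(*(P[:,:2]-[.4786,.0855]).T)<.025)&(P[:,2]>.105)];print('pin',q.mean(0))
b=P[(np.hypot(*(P[:,:2]-[.5245,-.1285]).T)<.011)];print('btn',np.median(b,0))
j=P[(np.hypot(*(P[:,:2]-[.4961,-.3577]).T)<.03)&(P[:,2]>.065)];print('jar',j.mean(0))
E
```

```text
clock: 46.65
bar [ 0.61420239 -0.00308502] 0.15543421008364777 135.61797908615358
vial [ 0.5641 -0.0144  0.1557]
vial [ 0.6244 -0.0513  0.156 ]
vial [0.6616 0.0083 0.1552]
vial [0.6021 0.0458 0.1551]
pin [0.47563169 0.0830329  0.1185795 ]
btn [ 0.52406394 -0.12781204  0.05218006]
jar [nan nan nan]<stdin>:10: RuntimeWarning: Mean of empty slice.
  ret = um.true_divide(
```

View pics/t10.png

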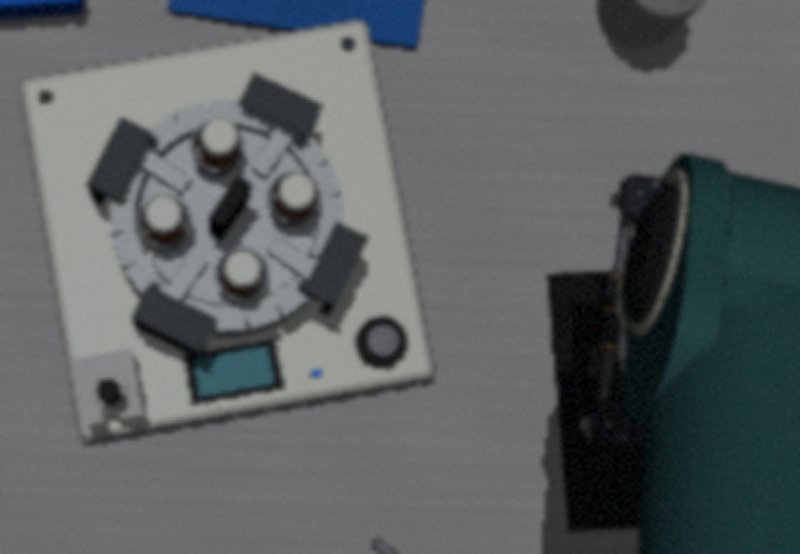

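```bash
python3 -c "
from h import *
to(.5,-.3,.1,0); print(manip.finish_job())"
```

```text
t 46.7 d [-25.7 -20.8 -63.9] turn 7.2 yaw -7.2 F [-1.3  1.1  0. ] w 0.0003 j7 0.07
the job is handed in; nothing more can be done
None
```

The job is handed in at 46.7 s on the robot's clock. All four vials are in the carrier wells, the pin is parked in the bracket notch, and the carrier is locked on the ring. I pressed the start button until it bottomed out, at about 34 N, then let go.

**Last checks**
- **Carrier:** the bar top is at 155 to 156 mm, against 156 expected when locked. It is turned about 45 deg, and its centre is within about 2.5 mm of the ring's.
- **Vials:** all four tops are at 155 to 156 mm.
- **Pin:** it stands upright, with its top at about 119 mm as expected.
- **Button:** it is back out, at the same 52 mm height as before the press.
- **Robot:** the gripper is clear of everything.

**Irregularities**
- The carrier was knocked about 16 mm between the first and second vials. I measured it again and carried on.
- My first press into the notches stalled at 35 N because the bar had twisted in the jaws. I eased off, realigned, and it then dropped in.
- The last jar reading failed because the arm hid it from the camera. It was last seen standing in place after the final vial was loaded, and nothing was moved near it at its height after that.

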